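# Open the iris of the gem light to its stop

### The job

Lift the dust cap off the gem light by its red knob and set it down upright on the middle of the steel bench block. Then open the light's iris: turn the black knurled ring clockwise (seen from above) until its orange lug meets the screw in the brass end stop, press it home there for about half a second with a light steady push (5 to 10 N at the lug, never above 12 N, or the stop is damaged), and let go with the lug still at the stop. Do not touch the fixed aluminium rings above and below the knurled one, and leave the tin lid, drill chuck and flux jar where they are.

Things in the scene. Friction and masses are not known exactly. Their poses are not given: they have to be found in the camera images.
- lamp: Gem light, fixed; origin: centre of its underside, on the worktop, on its vertical axis. Round stack, heights in mm: foot radius 55 to 13; grey housing radius 47 to 40; aluminium scale collar radius 33 to 50; groove radius 24 to 56; knurled iris ring radius 29 to 70; groove radius 24 to 72; aluminium bezel radius 26 to 84, opening radius 20 for the cap's plug. x axis points to stop_face.
- scale_collar: The fixed aluminium ring below the iris ring, radius 33 mm, 10 mm high, with dark tick marks; origin at the centre of its underside. Not to be touched.
- bezel: The fixed aluminium ring above the iris ring, radius 26 mm, 12 mm high; origin at the centre of its underside. Not to be touched by the gripper (the cap rests on it).
- iris: Black knurled iris ring, radius 29, 14 high; origin: centre of its underside, 56 above the worktop; x axis points to its orange lug. Turns about the vertical axis against a steady drag of about 0.15 N m, stays where left. Starts 0.6 to 1.1 rad anticlockwise (from above) of the stop; clockwise brings the lug to it. The push acts at 38 mm radius: 7 N there is 0.27 N m, and up to 0.15 N m more goes into the drag.
- iris_lug (a point): Point in the orange lug of the iris ring, 38 mm from the axis, 63 mm above the worktop. The lug is 6 mm wide, 8 mm high and reaches out to 41 mm from the axis.
- stop_post: Brass end stop, fixed on the housing 38 mm from the axis: an upright post 8 x 8 mm, top 70 mm above the worktop, centred 4 mm clockwise of stop_face. A steel set screw (5 mm thick, 63 mm above the worktop) stands out of its face towards the lug by 0 to 4 mm, which is not measured: where the lug meets it must be felt. It yields only some 0.05 mm per newton. Origin 23 mm below stop_face.
- stop_face (a point): Middle of the post's face that looks at the lug, 38 mm from the axis, at the height of iris_lug. The lug's side meets the screw tip when iris_lug and stop_face are 3 to 7 mm apart, as the screw is set.
- cap_knob (a point): Centre of the red knob of the dust cap: knob radius 10.5 mm, 22 mm high (11 up and down from here); below it a black disc, radius 25, 5 mm thick, then a plug, radius 18, 5 mm deep, loose in the bezel. The cap's foot is 21 mm below this point; about 80 g. z axis points up.
- cap: The loose dust cap itself; origin at the centre of the plug's underside.
- block_top (a point): Centre of the top of the polished steel bench block, 64 x 64 x 20 mm, fixed on the worktop; the cap belongs here.
- block: The steel bench block; origin at the centre of its underside. Overhead, beyond the work, a long fixed strip lamp hangs 0.54 m above the worktop, from x = 0.59 m on and y = -0.31 to 0.19 m: keep tall wrists in front of it.
- dish: Bystander: round tin lid with scrap, 50 mm wide, 10 mm high, loose; origin at the centre of its underside.
- chuck: Bystander: steel drill chuck standing on end, 26 mm wide, 37 mm high, loose; origin at the centre of its underside.
- flux: Bystander: cream jar with a cream cap, 50 mm wide, 51 mm high, loose; origin at the centre of its underside.
Mind the look-alikes: they are no part of the job. Of the things like the cap, leave any that is green or pink; of the rest the larger one is meant.

How it is judged:
On the way, in this order (a step that is already met when the one before it is completed fails the run):
1. the cap stands upright on the steel block, released (horizontal distance between cap_knob and block_top below 0.022 m and angle between cap_knob's own z axis and vertical below 0.1 rad and z of cap_knob in the frame of block_top between 0.018 and 0.0235 m and contact force between the fingers and cap below 0.1 N), for 0.2 s.
2. the lug is pressed against the stop with more than 3.5 N (contact force between iris and stop_post above 3.5 N), for 0.3 s.
At the end, for the whole second after the job is handed in: The cap stands upright and still on the steel block, within 22 mm of its middle; the lug is at the stop (iris_lug within 8 mm of stop_face, that is 1 mm from the screw at its longest, after having been pressed on it with 3.5 to 12 N for 0.3 s); nothing is held (horizontal distance between cap_knob and block_top below 0.022 m and angle between cap_knob's own z axis and vertical below 0.1 rad and z of cap_knob in the frame of block_top between 0.018 and 0.0235 m and horizontal distance between iris_lug and stop_face below 0.008 m and linear speed of cap below 0.01 m/s); the robot touches nothing.
It fails at once if the lug pushes on the stop with more than 12 N (contact force between iris and stop_post above 12 N).
It fails at once if the fingers or arm touch the bezel above or the scale collar below the iris ring (over 1 N) (contact force between any of the fingers, the arm and bezel above 1 N or contact force between any of the fingers, the arm and scale_collar above 1 N).
It fails at once if the cap is dropped (falls free faster than 0.7 m/s) (linear speed of cap above 0.7 m/s and contact force between the fingers and cap below 0.1 N).
It fails at once if the tin lid, drill chuck or flux jar is moved by more than 20 mm (distance of any of dish, chuck, flux from where it was at the start of the episode above 0.02 m).
It also fails if it takes over 72 s, if anything falls off the work surface, if the arm or the gripper's body presses on something with over 40 N, if the wrist force passes 120 N, or if a joint passes its speed limit or range.

### The arm

A 6-joint arm with a two-finger parallel gripper is mounted at the origin on a cart in front of the work surface, level with it; the furniture and walls round the work are solid. World frame = base frame: x ahead of the robot, y to its left, z up, the work surface at z = 0. Lengths are in m, angles in rad, forces in N, time in s.
With the tool pointing down it reaches from about 0.3 to 0.85 m from the base axis. Payload 5.4 kg.
Tool frame: the origin (TCP) lies at the very end of the fingers, on their centre line; the grasp point (between the pads) lies 19 mm behind it; z points along the fingers, y is the line along which they close (so a half turn about z gives the same grasp; the last joint's range is limited). The gripper opens to 85 mm and grips with 20 to 120 N. Pads are 22 mm wide; open, the fingers measure 114 mm over their backs; the gripper's body (76 mm by 85 mm) begins 54 mm behind the grasp point. The pads swing forward as they close: fully open they stand 13 mm farther back than shut.
Start: joints at [-1.434, 0.158, 1.597, -0, 1.386, -0.21], TCP at [0.195, -0.541, 0.231] pointing down, gripper open.
Joint ranges: [-2.91, 2.91], [-0.94, 2.29], [0.18, 2.7], [-1.29, 4.43], [0.17, 2.64], [-3, 3]. Speed limits (rad/s): [2.57, 2.57, 3.14, 3.14, 3.14, 3.14].

### API

Orientations are given as a unit quaternion [x, y, z, w].
In Python, from workcell import r, ungrasp, close_gripper, ik, imaging gives the robot as it stands. Calls block until the motion is done:
- r.reach(position, orientation): joint-space move of the TCP to a pose.
- r.move_l(position, feed=0.15, rotation=None): straight line of the TCP; rotation=None keeps the orientation; feed is the mean speed in m/s.
- r.movej(angles): joint-space move.
- ungrasp() and close_gripper(newtons=None): open the fingers fully, or close them until they stop; newtons is the grip in N (None keeps the last).
- r.hold(seconds).
- ik(position, orientation): joint angles nearest the present ones, or None.
- r.observe(): the state.
- imaging.snapshot(name): name is "scene" or "top" or "wrist"; returns (picture, depth): 420x560x3 uint8, red, green, blue; 420x560 float32, m along the optical axis (not along the pixel's ray), 0 where there is no reading.
- imaging.camera_model(name): a dict with "vfov" (degrees; the focal length in pixels is half the picture's height over the tangent of half this angle, whatever the lens; pixels are square), "cx", "cy" (the principal point, pixels), "world_from_camera" (4x4, takes a point from camera to world coordinates). Camera axes: x right, y up, looking along -z (the intrinsics and any distortion apply to the point x, -y, -z); pixel columns grow to the right and rows downward; lengths in m; the calibration is good to about 2 mm. A picture is of the moment at which its call begins: read the wrist's pose just before it. camera_model takes no time and is no camera call; for the wrist camera it gives the pose at the moment of the call.
A pose or a line that the arm cannot do raises r.Unreachable and nothing moves.
- r.finish_job(): hands the job in; it is judged then, once.
The state is a dict: "clock": time; "joint_positions": joint angles; "qd": joint speeds; "joint_efforts": joint torques, N m; "eef_pos": TCP position; "tcp_rot": TCP orientation; "force": force on the tool from outside, world axes, zero at the start; "wrist_torque": the same for the moment, N m; "width": finger opening in m; "grip_force": force on a finger pad.
Only numpy, scipy, OpenCV 4.12 (cv2) and the standard library are available. Lean on these libraries where they do the work, as an engineer would, in place of code of your own. Each camera call takes 0.05 s, during which the arm holds its last target. There are 200 camera calls.

## Working session

There is one attempt and no reset: what is moved stays moved. The work goes in short steps, each a Python script; the robot and the scene stay as the last script left them, time stands still between calls to the robot, and variables do not carry over. Pictures are saved under pics/ and viewed, at most 10 in all, crops included, and the job is handed in when it is done.

```bash
ls; mkdir -p pics
cat > h.py <<'E'
import numpy as np, cv2
from workcell import r, ungrasp, close_gripper, ik, imaging
def save(n,p): cv2.imwrite('pics/'+n+'.png',cv2.cvtColor(p,cv2.COLOR_RGB2BGR))
def world(name,d,u,v,M=None,z=None):
    m=M or imaging.camera_model(name); f=210/np.tan(np.radians(m['vfov'])/2)
    T=np.array(m['world_from_camera']); ray=np.array([(u-m['cx'])/f,-(v-m['cy'])/f,-1])
    if z is None: s=d[int(round(v)),int(round(u))]
    else: s=(z-T[2,3])/(T[:3,:3]@ray)[2]
    return T[:3,3]+T[:3,:3]@ray*s
E
python3 - <<'E'
from h import *
for n in('scene','top'):
    p,d=imaging.snapshot(n); save(n,p); np.save(n+'.npy',d); print(imaging.camera_model(n))
print(r.observe())
E
```

```text
pics
{'vfov': 50.53406667482179, 'cx': 278.53290644673103, 'cy': 207.78015843745675, 'world_from_camera': array([[-0.80972305,  0.42548562, -0.40411701,  0.1971272 ],
       [-0.58672623, -0.59881637,  0.54513419,  0.52793322],
       [-0.01004512,  0.67851377,  0.73451899,  0.69966783],
       [ 0.        ,  0.        ,  0.        ,  1.        ]])}
{'vfov': 49.834088454201414, 'cx': 277.27529240928055, 'cy': 205.92113563324267, 'world_from_camera': array([[ 0.02330732,  0.99714313, -0.07184948,  0.48364469],
       [-0.99971595,  0.0236047 ,  0.00329243,  0.0418725 ],
       [ 0.004979  ,  0.07175233,  0.99741005,  1.10456311],
       [ 0.        ,  0.        ,  0.        ,  1.        ]])}
{'clock': 0.1, 'joint_positions': array([-1.43412368e+00,  1.59002130e-01,  1.59815356e+00, -2.57092914e-05,
        1.38620762e+00, -2.10107176e-01]), 'qd': array([-0.00036665, -0.00115024, -0.00096885, -0.0011125 ,  0.00083196,
       -0.00095398]), 'joint_efforts': array([ 3.37090651e-04, -3.96987319e+01, -3.32337642e+01, -2.03460386e-04,
        4.16316208e-03,  1.59348042e-05]), 'eef_pos': array([ 0.19531592, -0.54020995,  0.23038265]), 'tcp_rot': array([ 9.85004797e-01,  1.72524684e-01,  1.98738074e-05, -8.85193693e-04]), 'force': array([-0.01237682,  0.05182463, -0.23419121]), 'wrist_torque': array([ 0.02991929,  0.00638847, -0.00642842]), 'grip_force': 0.0, 'width': 0.08536079994225747}
```

View pics/top.png

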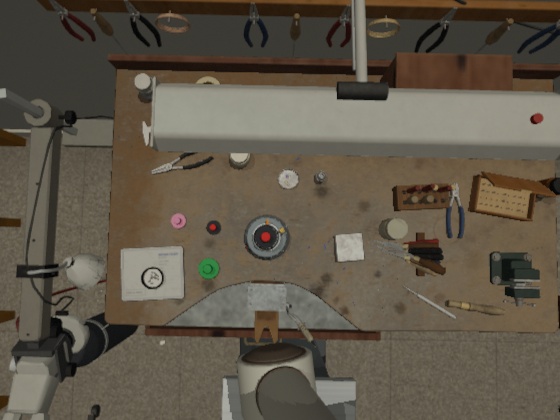

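View pics/scene.png

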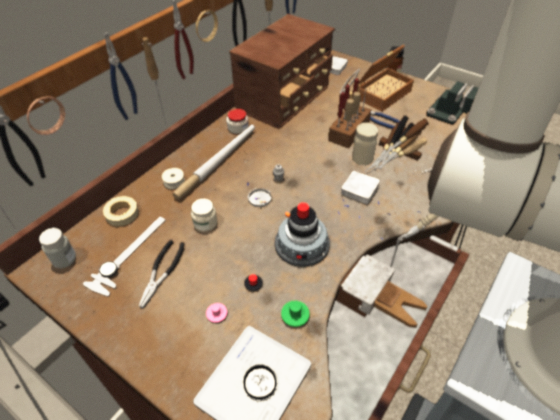

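Top view: the candidates for the cap are the red knob on the light (266,237), a small red/black cap (213,227), green (209,268) and pink (178,220). I choose the one on the light, because it is the larger red one. The block is at (350,248), the dish at (288,179), the chuck at (321,178) and the flux jar at (240,158). The next step is a close crop.

Run:
```python
import cv2,numpy as np
a=cv2.imread('pics/top.png')[205:275,200:380]
b=cv2.imread('pics/scene.png')[180:270,230:390]
a=cv2.resize(a,(720,280),interpolation=cv2.INTER_CUBIC);b=cv2.resize(b,(560,315),interpolation=cv2.INTER_CUBIC)
b=cv2.copyMakeBorder(b,0,0,0,160,0);cv2.imwrite('pics/c1.png',np.vstack([a,b]))
from h import *
d=np.load('top.npy')
for u,v,z in((266,237,.122),(350,248,.02),(350,248,None),(266,237,None),(288,179,.01),(321,178,.037),(240,158,.05),(281,230,.066),(266,222,.066),(213,227,.03),(395,229,None)): print(u,v,world('top',d,u,v,z=z).round(4))
```

```text
266 237 [0.4863 0.0615 0.122 ]
350 248 [ 0.465  -0.1379  0.02  ]
350 248 [ 0.465  -0.1382  0.0185]
266 237 [0.4863 0.0617 0.1122]
288 179 [0.6289 0.0136 0.01  ]
321 178 [ 0.6296 -0.0641  0.037 ]
240 158 [0.6707 0.1288 0.05  ]
281 230 [0.5033 0.0286 0.066 ]
266 222 [0.5208 0.0635 0.066 ]
213 227 [0.5073 0.1897 0.03  ]
395 229 [ 0.5112 -0.2285  0.084 ]
```

View pics/c1.png

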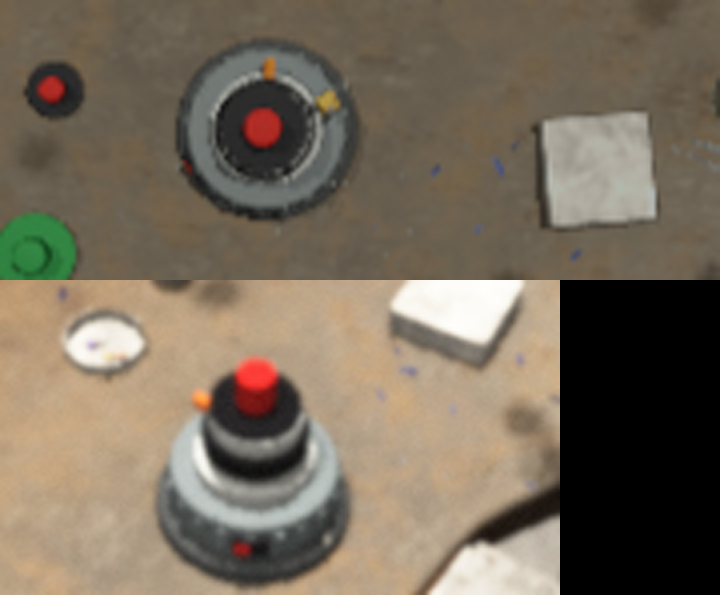

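The close crop confirms the large red-knobbed black cap on the light at (265.8,237). The orange lug is at (267.5,222) and the brass post at (282,230). The white block centre is at about (349.5,247.5). Next I move over the light and refine the positions with the wrist camera.

```bash
cat >> h.py <<'E'
def q(psi): return [np.cos(psi/2),np.sin(psi/2),0,0]
E
python3 - <<'E'
from h import *
for p,s in (((.486,.062,.093),0),((.465,-.138,.034),0),((.53,.1,.056),0),((.49,.02,.056),-1.1),((.53,.1,.056),np.pi),((.49,.02,.056),np.pi-1.1),((.49,.02,.056),np.pi-1.4)):
    j=ik(p,q(s)); print(p,s,None if j is None else np.round(j,2))
r.reach([.45,.062,.27],q(0)); r.hold(.3)
p,d=imaging.snapshot('wrist'); m=imaging.camera_model('wrist'); save('w1',p); np.savez('w1.npz',d=d,T=m['world_from_camera']); print(m, r.observe()['clock'],r.observe()['force'])
E
```

```text
(0.486, 0.062, 0.093) 0 [-0.12  0.1   1.96 -0.    1.09  1.45]
(0.465, -0.138, 0.034) 0 [-0.54  0.19  1.99 -0.    0.96  1.03]
(0.53, 0.1, 0.056) 0 [-0.04  0.28  1.83 -0.    1.03  1.53]
(0.49, 0.02, 0.056) -1.1 [-0.21  0.16  1.97 -0.    1.01  2.46]
(0.53, 0.1, 0.056) 3.141592653589793 [-0.04  0.28  1.83 -0.    1.03 -1.61]
(0.49, 0.02, 0.056) 2.041592653589793 [-0.21  0.16  1.97 -0.    1.01 -0.68]
(0.49, 0.02, 0.056) 1.7415926535897932 [-0.21  0.16  1.97 -0.    1.01 -0.38]
{'vfov': 59.812338247344016, 'cx': 276.7554135108898, 'cy': 204.64650126820086, 'world_from_camera': array([[ 1.18758596e-05,  9.45861578e-01,  3.24570293e-01,
         5.33401311e-01],
       [-9.99999906e-01,  1.52037338e-04, -4.06477183e-04,
         6.14033017e-02],
       [-4.33817953e-04, -3.24570258e-01,  9.45861491e-01,
         4.12728802e-01],
       [ 0.00000000e+00,  0.00000000e+00,  0.00000000e+00,
         1.00000000e+00]])} 2.7833 [ 0.18356718 -0.19105884 -0.69127008]
```

View pics/w1.png

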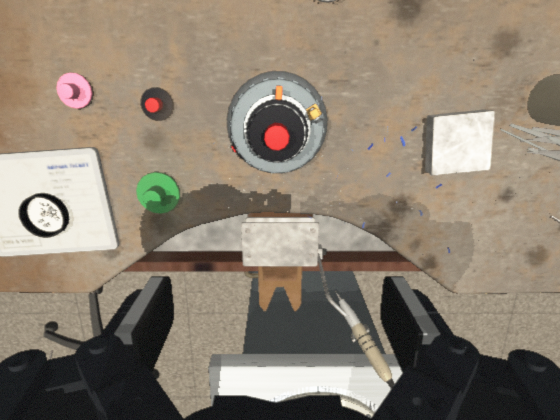

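Wrist view: the knob is at (277,138), the lug at (279,92), the post at (315,113) and the block centre at about (462,142). I'll enlarge this area to measure it better.

Run:
```python
import cv2
a=cv2.imread('pics/w1.png')[66:176,222:332]
cv2.imwrite('pics/c2.png',cv2.resize(a,(550,550),interpolation=cv2.INTER_CUBIC))
from h import *
Z=np.load('w1.npz'); m=imaging.camera_model('wrist'); m['world_from_camera']=Z['T']
for u,v,z in((277,138,.111),(279,92,.067),(315,113,.07),(462,142,.02)): print(world('w',None,u,v,m,z).round(4))
# red knob centroid, block centroid
im=cv2.imread('pics/w1.png').astype(int); b,g,rr=im[...,0],im[...,1],im[...,2]
k=(rr>140)&(g<60); k[:,:230]=0;k[180:]=0;k[:,320:]=0; v,u=np.nonzero(k); print('knob',u.min(),u.max(),v.min(),v.max(),world('w',None,u.mean(),v.mean(),m,.111).round(4))
D=Z['d']; 
def cloud(zlo,zhi,box):
    vv,uu=np.mgrid[box[1]:box[3],box[0]:box[2]]; 
    P=np.array([world('w',D,a,c,m) for a,c in zip(uu.ravel(),vv.ravel())]); return P[(P[:,2]>zlo)&(P[:,2]<zhi)]
for n,lo,hi,bx in(('knob',.107,.115,(230,80,330,180)),('disc',.086,.092,(230,80,330,180)),('housing',.037,.043,(210,60,340,190)),('block',.015,.024,(410,90,510,190))):
    P=cloud(lo,hi,bx)
    if len(P)<3: print(n,len(P)); continue
    c,ra=cv2.minEnclosingCircle((P[:,:2]*1000).astype(np.float32)); print(n,len(P),np.median(P[:,2]),c,ra,cv2.minAreaRect((P[:,:2]*1000).astype(np.float32)))
```

```text
[0.4878 0.0613 0.111 ]
[0.5226 0.0595 0.067 ]
[0.5043 0.0266 0.07  ]
[ 0.4698 -0.1373  0.02  ]
knob 232 288 125 151 [0.4881 0.0651 0.111 ]
knob 493 0.11104842150751876 (488.3419189453125, 62.0612907409668) 10.39253044128418 ((488.39886474609375, 62.16695022583008), (19.884584426879883, 19.882539749145508), 0.5849752426147461)
disc 1955 0.08912537803921217 (488.2810363769531, 62.097511291503906) 24.901226043701172 ((488.2928161621094, 62.09486389160156), (48.851436614990234, 49.321861267089844), 18.240888595581055)
housing 2979 0.04005102590837628 (487.64324951171875, 61.8206901550293) 46.688533782958984 ((487.4833984375, 61.77979278564453), (92.43187713623047, 92.49761199951172), 89.99934387207031)
block 3617 0.020035079918675147 (468.24853515625, -136.97145080566406) 44.33763122558594 ((467.99566650390625, -137.35818481445312), (64.47054290771484, 64.87923431396484), 5.831413269042969)
```

View pics/c2.png

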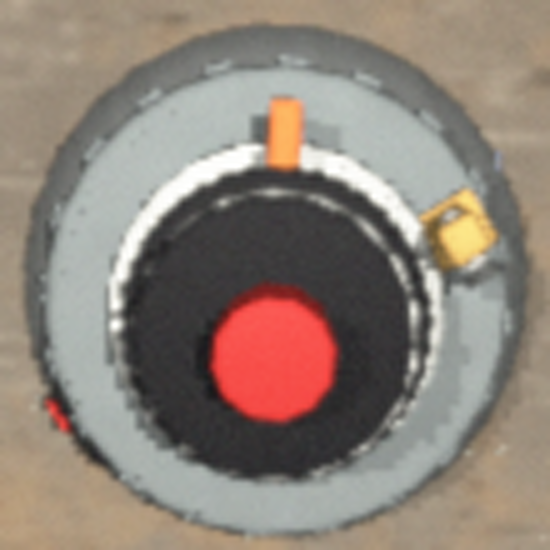

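The depth clouds put the cap and lamp axis at (0.488, 0.062) and the block centre at (0.468, -0.137). The lug is at θ≈-0.07 and the stop face at θ≈-1.03. Now the cap.

Run:
```python
from h import *
def s(): o=r.observe(); return round(o['clock'],2),o['eef_pos'].round(4),round(o['width'],4),round(o['grip_force'],1),o['force'].round(2)
r.reach([.488,.062,.16],q(0)); r.move_l([.488,.062,.0935],feed=.08); print(s())
close_gripper(25); print(s())
r.move_l([.488,.062,.15],feed=.08); print(s())
r.move_l([.468,-.1373,.15],feed=.15); r.move_l([.468,-.1373,.06],feed=.1); print(s())
p,d=imaging.snapshot('wrist'); save('w2',p)
```

```text
(4.31, array([0.4886, 0.0619, 0.0941]), 0.0855, 0.0, array([-0.15,  0.41,  0.49]))
(4.92, array([0.4882, 0.062 , 0.0937]), 0.02, 24.5, array([0.02, 0.44, 1.87]))
(5.78, array([0.4876, 0.062 , 0.1495]), 0.0199, 24.5, array([-0.52,  0.15, -0.26]))
(8.31, array([ 0.4686, -0.1376,  0.0607]), 0.0199, 24.5, array([-0.02,  0.45, -0.88]))
```

View pics/w2.png

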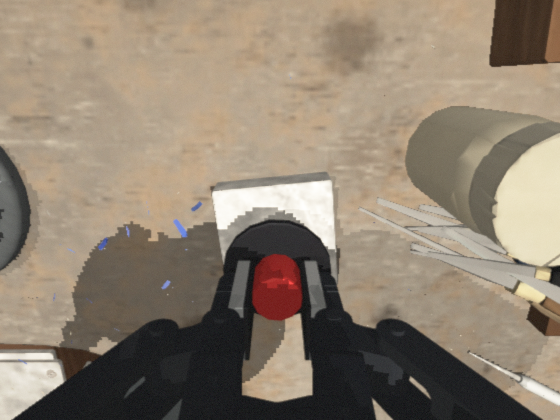

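The cap is held upright, with its knob at (277,285) between the pads, over the block. I lower it until it touches, then release.

Run:
```python
from h import *
def s(): o=r.observe(); return round(o['clock'],2),o['eef_pos'].round(4),round(o['width'],4),round(o['grip_force'],1),o['force'].round(2)
f0=r.observe()['force'][2]; z=.039
r.move_l([.468,-.1373,z],feed=.06)
while z>.032:
    z-=.0007; r.move_l([.468,-.1373,z],feed=.02); 
    if r.observe()['force'][2]-f0>2.5: break
print(z,s()); ungrasp(); print(s()); r.move_l([.468,-.1373,.16],feed=.12)
r.reach([.40,-.04,.22],q(0)); r.hold(.2); p,d=imaging.snapshot('wrist'); save('w3',p); m=imaging.camera_model('wrist'); np.savez('w3.npz',d=d,T=m['world_from_camera'])
vv,uu=np.mgrid[0:300,0:560]; P=np.array([world('w',d,a,c,m) for a,c in zip(uu.ravel(),vv.ravel())])
for n,c,lo,hi in(('knobtop',(.468,-.137),.048,.056),('bezel',(.488,.062),.081,.087),('iris lug',(.488,.062),.064,.0685)):
    Q=P[(np.hypot(P[:,0]-c[0],P[:,1]-c[1])<.05)&(P[:,2]>lo)&(P[:,2]<hi)]
    print(n,len(Q),len(Q) and (Q.mean(0).round(4),cv2.minEnclosingCircle((Q[:,:2]*1000).astype(np.float32))))
print(s())
```

```text
0.034100000000000005 (10.61, array([ 0.468 , -0.1373,  0.0347]), 0.0199, 25.0, array([-2.22,  1.13,  5.26]))
(11.26, array([ 0.468 , -0.1373,  0.0341]), 0.0854, 0.0, array([ 0.24, -0.09,  0.79]))
knobtop 528 (array([ 0.4685, -0.1366,  0.0519]), ((468.3987731933594, -137.02127075195312), 10.563553810119629))
bezel 1820 (array([0.4884, 0.0613, 0.0838]), ((487.5179748535156, 61.29461669921875), 25.963083267211914))
iris lug 374 (array([0.5053, 0.045 , 0.0666]), ((491.93316650390625, 55.74355697631836), 36.62955856323242))
(13.3, array([ 0.4   , -0.0405,  0.2192]), 0.0855, 0.0, array([-0.32,  0.55, -0.87]))
```

View pics/w3.png

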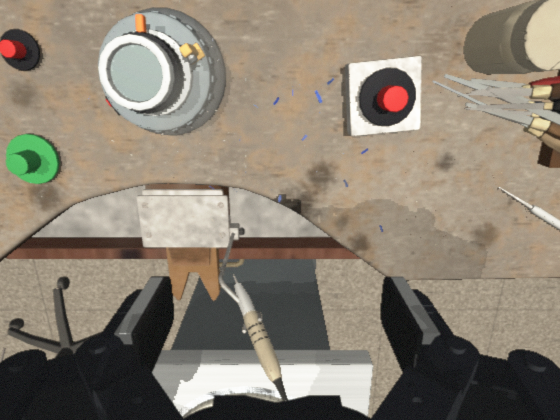

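The cap stands upright on the block, with its knob top measured at (0.4684, -0.137). It sits at (390,98) in the picture, with the lug at (140,22) and the post at (190,50). Next I push the lug with the closed fingers, starting with the contact search and the coarse sweep.

```bash
cat >> h.py <<'E'
C=np.array([.488,.0617]); TH0=-.06
def pose(th,off,z=.056,rad=.045):
    c,s=np.cos(th),np.sin(th); return [C[0]+c*rad-s*off, C[1]+s*rad+c*off, z]
def ft(th,f0): # force on tool resisting clockwise push
    f=r.observe()['force']-f0; return -np.sin(th)*f[0]+np.cos(th)*f[1], np.cos(th)*f[0]+np.sin(th)*f[1]
def go(th,off,feed=.02,z=.056): r.move_l(pose(th,off,z),feed=feed,rotation=q(th))
E
python3 - <<'E'
from h import *
close_gripper(20); th=TH0; off=.030
r.reach(pose(th,off,.12),q(th)); go(th,off,.08); r.hold(.3)
f0=np.mean([r.observe()['force'] for _ in range(3)],0); print(f0, r.observe()['clock'],r.observe()['width'])
while off>.004:
    off-=.0008; go(th,off); t,rad=ft(th,f0)
    if t>2: break
print('contact',off,t,rad,r.observe()['clock'])
if off>.0045:
    n=0
    while th>-.66:
        th-=.02; go(th,off); t,rad=ft(th,f0); n+=1
        if n%4==0: print(round(th,3),round(t,2),round(rad,2),round(r.observe()['clock'],2))
        if t>8: print('high',t);break
    go(th,off+.004); 
    np.savez('st.npz',th=th,off=off)
    p,d=imaging.snapshot('wrist'); save('w4',p); p,d=imaging.snapshot('top'); save('t4',p)
print(th,off,r.observe()['clock'],r.observe()['eef_pos'])
E
```

```text
[-0.27529916 -0.21394584  0.44837163] 16.175 -0.0002367986931085128
contact 0.015600000000000022 2.903784559578088 0.4403710926218689 20.675
-0.14 3.15 -0.47 21.68
-0.22 4.31 0.38 22.68
-0.3 4.52 0.6 23.68
-0.38 4.52 -0.31 24.68
-0.46 4.39 0.13 25.68
-0.54 4.05 -0.14 26.68
-0.62 3.7 -0.49 27.68
-0.6600000000000003 0.015600000000000022 28.625 [0.53530267 0.0494674  0.05585948]
```

The contact and the drag of about 4.3 N are as expected. A quick check of where the lug is now:

Run:
```python
import cv2,numpy as np
a=cv2.resize(cv2.imread('pics/t4.png')[200:275,220:320],(533,400),interpolation=cv2.INTER_CUBIC)
b=cv2.resize(cv2.imread('pics/w4.png'),(266,200)); b=cv2.copyMakeBorder(b,0,200,0,0,0)
cv2.imwrite('pics/c4.png',np.hstack([a,b]))
```

```text
(no output)
```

View pics/c4.png

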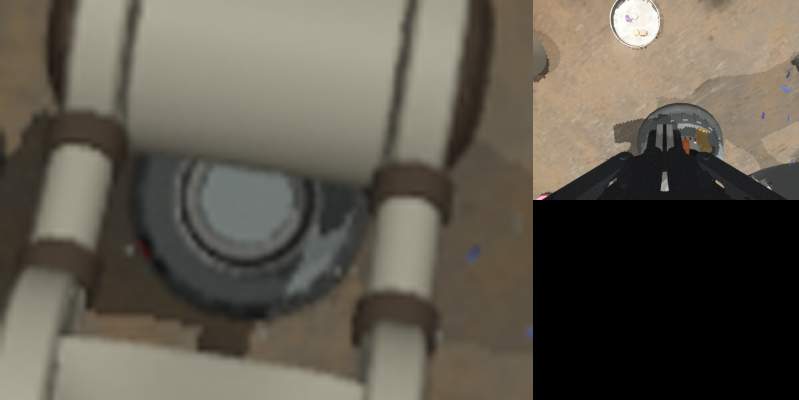

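The wrist inset shows the lug just right of the fingertips with the post a little farther clockwise. I re-tare, re-contact and creep to the stop.

Run:
```python
from h import *
s=np.load('st.npz'); th=float(s['th']); off=float(s['off'])
r.hold(.15); fs=[]
for _ in range(3): fs.append(r.observe()['force']); r.hold(.04)
f0=np.mean(fs,0); go(th,off); print(f0)
def F():
    a=[]
    for _ in range(3): a.append(ft(th,f0)[0]); r.hold(.02)
    return np.mean(a)
dr=[]
while th>-.77:
    th-=.02; go(th,off); t=F(); dr.append(t); print(round(th,3),round(t,2))
    if t>7: break
Fd=np.median(dr[1:]); print('drag',Fd)
L=[]; lost=False
while th>-1.08:
    th-=.008; go(th,off); t=F(); L.append((round(th,3),round(float(t),2)))
    if t>Fd+1.6: break
    dr.append(t); Fd=np.median(dr[-8:])
print(L); print('stop felt',th,t,'Fd',Fd,r.observe()['clock'])
L=[]
if t>Fd+1.6:
    k=0
    while t<Fd+6.3 and k<25:
        th-=.003 if t<Fd+4.5 else .0015; go(th,off); t=F(); L.append(round(float(t),2)); k+=1
    print(L)
    H=[]
    for _ in range(9): r.hold(.1); H.append(round(float(ft(th,f0)[0]),2))
    print('hold',H,th,r.observe()['clock'])
np.savez('st2.npz',th=th,off=off,f0=f0,Fd=Fd)
```

```text
[0.17500953 0.09225701 0.07200094]
-0.68 3.33
-0.7 3.44
-0.72 3.94
-0.74 3.3
-0.76 3.46
-0.78 3.21
drag 3.4447586955013914
[(-0.788, 3.48), (-0.796, 3.29), (-0.804, 3.27), (-0.812, 3.31), (-0.82, 3.78), (-0.828, 4.2), (-0.836, 3.9), (-0.844, 3.96), (-0.852, 3.58), (-0.86, 3.19), (-0.868, 3.26), (-0.876, 3.74), (-0.884, 3.92), (-0.892, 4.16), (-0.9, 3.75), (-0.908, 3.77), (-0.916, 3.37), (-0.924, 3.96), (-0.932, 4.98), (-0.94, 5.94)]
stop felt -0.9400000000000005 5.940291772112057 Fd 3.8451752229570726 37.05
[6.26, 6.23, 6.49, 6.75, 7.12, 7.41, 7.53, 7.64, 7.96, 7.69, 8.35, 8.43, 8.29, 8.96, 9.24, 9.3, 9.35, 9.33, 9.99, 10.22]
hold [9.88, 10.07, 8.9, 10.01, 10.19, 10.1, 9.81, 10.19, 9.79] -0.9880000000000001 43.95
```

The lug was held for about 1 s at 10 N total, which is about 6 N on the stop. Now I back off and check.

Run:
```python
from h import *
s=np.load('st2.npz'); th=float(s['th']); off=float(s['off'])
go(th,off+.012,.03); p=pose(th,off+.012,.16); r.move_l(p,feed=.1)
r.reach([.43,.02,.24],q(0)); r.hold(.2); p,d=imaging.snapshot('wrist'); save('w5',p)
print(r.observe()['clock'],r.observe()['force'])
cv2.imwrite('pics/c5.png',cv2.resize(cv2.cvtColor(p[10:210,140:540],cv2.COLOR_RGB2BGR),(800,400),interpolation=cv2.INTER_CUBIC))
```

```text
46.9417 [-0.45695725  0.12546752  0.87552554]
```

View pics/c5.png

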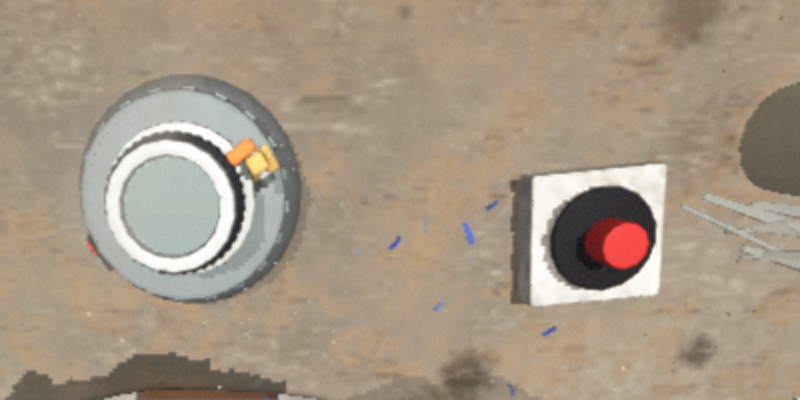

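The lug (240,152) sits right at the post (262,162), and the cap stands on the block (605,240). I hand the job in.

```bash
python3 -c "
from h import *
print(r.finish_job())"
```

```text
the job is handed in; nothing more can be done
None
```

The job is handed in, with no verdict returned: the cap stands upright on the middle of the block, and the lug was pressed on the stop at about 6 N for about 1 s (inferred from the wrist force) and left there.

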